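# Click the desk air purifier's dial to its second speed

## Robot

A 7-joint arm with a two-finger parallel gripper is mounted at the origin on the work surface. World frame = base frame: x ahead of the robot, y to its left, z up, the work surface at z = 0. Lengths are in m, angles in rad, forces in N, time in s.
With the tool pointing down it reaches from about 0.425 to 0.875 m from the base axis. Payload 4.7 kg.
Tool frame: the origin (TCP) lies midway between the tips of the shut fingers; the grasp point (between the pads) lies 19 mm behind it; z points along the fingers, y is the direction in which the jaws open and shut (so a half turn about z gives the same grasp; the last joint's range is limited). The gripper opens to 87 mm and grips with 3 to 60 N. Pads are 19 mm wide; open, the fingers measure 117 mm over their backs; the gripper's body (75 mm by 190 mm) begins 51 mm behind the grasp point.
Start: joints at [1.159, 0.321, -0.07, 1.45, 0.023, 1.371, -0.057], TCP at [0.268, -0.592, 0.189] pointing down, gripper open.
Joint ranges: [-2.86, 2.86], [-0.3, 2.09], [-1.38, 1.24], [0.06, 2.45], [-1.56, 4.7], [0.09, 2.05], [-2.69, 2.69]. Speed limits (rad/s): [2.57, 2.57, 3.14, 3.14, 3.14, 3.14, 3.14].

## Interface

Orientations are given as a rotation vector (axis times angle).
In Python, from bench import get_state, eyes, job gives the robot as it stands. The module is installed in compiled form; this text tells all that it offers.
- The arm moves only by the shell command python3 -m jog 'ROWS' [FORCE]. ROWS is JSON, a list that holds one entry, the list of rows, each a list of 5 numbers: the opening, from 0 (shut) to 1 (fully open), then the shift along the tool's x, y, z in units of 40 mm (1.0 is 40 mm), then the turn about the tool's z in units of 5 degrees (1.0 is 5 degrees). In form: [[[jaw, dx, dy, dz, turn], ...]]. A call has 1 to 10 rows; each row shifts and turns the commanded pose from where the row before left it, along the tool's axes as they then stand; what a row does not reach is not made up. A row lasts 1/8 s, in which the tool goes at most 62.5 mm and 10.7 degrees, less where a joint would pass 70% of its speed; a pose out of reach is approached as far as the arm can. A call is refused whole if a number of a shift passes 1 or a number of a turn 1, either way. A call with a gripper value outside its range is refused whole. The fingers move at their own pace and stop on an object; FORCE is the grip in N (left out, the last holds). Time passes only in rows, so rows that do not move let the fingers close. It gives the time, the measured TCP pose, the force and the opening at its end, in the units of the state.
- get_state(): the state, without advancing time (a new reading comes with each control period).
- eyes.get_image(name): name is "scene" or "top" or "wrist"; returns (picture, depth): 480x640x3 uint8, red, green, blue; 480x640 float32, m along the optical axis (not along the pixel's ray), 0 where there is no reading.
- eyes.camera_params(name): a dict with "camera_matrix" (3x3 intrinsics, pixels), "pose" (4x4, takes a point from camera to world coordinates); the wrist camera has in their place "mount" (4x4, takes a point from camera to tool coordinates, whose origin is the TCP and whose axes are the flange's). Camera axes: x right, y down, z forward; pixel columns grow to the right and rows downward; lengths in m; the calibration is good to about 2 mm. A picture is of the moment at which its call begins: read the wrist's pose just before it. camera_params takes no time and is no camera call.
- job.close_job(): hands the job in, once; it reports no verdict.
The state is a dict: "time": time; "joint_positions": joint angles; "qd": joint speeds; "joint_torque": joint torques, N m; "position": TCP position; "tool_rot": TCP orientation; "ft_force": force on the tool from outside, world axes, zero at the start; "torque": the same for the moment, N m; "grip_width": opening from 0.0 (shut) to 1.0 (fully open).
Only numpy, scipy, OpenCV 4.12 (cv2) and the standard library are available. Lean on these libraries where they do the work, as an engineer would, in place of code of your own. Each camera call takes 0.05 s, during which the arm holds its last target. There are 200 camera calls.

## Task

The air purifier on the desk is off or running at its one-dot speed. With the fingertips on its big knurled dial, turn the dial clockwise, click by click, until it has clicked in at the two-dot speed, and leave it there. Use only the fingers on it; do not lift, tip or shove the purifier, and leave the things standing around it where they are.

Things in the scene. Friction and masses are not known exactly. Their poses are not given: they have to be found in the camera images.
- dial (a joint): angle of the speed dial in rad, growing clockwise seen from above: 0 = off, 0.785 = one dot, 1.571 = two dots, 2.356 = three dots (end stop just past it). A sprung detent of about 0.045 N m draws it into the nearest of these four once let go; the humps lie half-way between. A fingertip pressed on its top with 6 to 10 N, well off the axis, turns it by friction as it moves round
- dial_center (a point): centre of the dial's flat top face, 216 mm above the desk. The dial is a dark grey disc 92 mm across (too wide to be gripped) and 16 mm high on top of the purifier, with an upright axis, a knurled rim and a grippy rubber-coated top with a thin white pointer line, flush with it. The point is fixed to the purifier's housing and does not turn with the dial
- pointer (a point): outer end of the white pointer line on the dial's top, 44 mm from its axis; turns with the dial
- mark_two (a point): the two dark dots on the white collar around the dial, 58 mm from its axis: the setting wanted. Seen from the robot (purifier unturned) the marks go clockwise along the far side of the dial, 45 degrees apart: a small open ring (off), one dot, two dots, three dots
- purifier: desktop air purifier: white drum 200 mm across and 199 mm high to its top, 2.6 kg, standing loose on a rubber foot 176 mm across; origin at the centre of its underside, z up, its front faces -x. A ring of outlet louvres surrounds the dial's collar
- tumbler: bystander: red insulated tumbler with a clear lid, 87 mm across, 195 mm high, origin at the centre of its underside
- bottle: bystander: white juice bottle with orange label and cap, 62 mm across, 185 mm high, origin at the centre of its underside
- stapler: bystander: black desk stapler lying along its x axis, 145 x 36 x 47 mm, origin at the centre of its underside
- phone: bystander: black smartphone lying flat, 150 x 73 x 9 mm, long side along its x axis, origin at the centre of its underside

How it is judged:
At the end, for the whole second after the job is handed in: the dial rests in the two-dot detent (within 0.1 rad of 1.571) and is still; the purifier stands upright within 30 mm of where it was, and every bystander within 20 mm of where it was (value of joint dial between 1.47 and 1.67 rad and velocity of joint dial between -0.1 and 0.1 rad/s and distance of purifier from where it was at the start of the episode below 0.03 m and angle between purifier's own z axis and vertical below 0.05 rad and linear speed of purifier below 0.02 m/s and distance of each of tumbler, bottle, stapler, phone from where it was at the start of the episode below 0.02 m); the robot touches nothing.
It fails at once if the arm or the gripper's body, not the fingers, pushed on the purifier or its dial (contact force between the arm and purifier above 3 N).
It fails at once if the purifier was lifted or tipped (height (world z) of purifier above 0.012 m or angle between purifier's own z axis and vertical above 0.12 rad).
It fails at once if the purifier was shoved along the desk by more than 30 mm (distance of purifier from where it was at the start of the episode above 0.03 m).
It fails at once if one of the things around it was moved by more than 20 mm or lifted (distance of any of tumbler, bottle, stapler, phone from where it was at the start of the episode above 0.02 m).
It also fails if it takes over 45 s, if anything falls off the work surface, if the arm or the gripper's body presses on something with over 40 N, if the wrist force passes 120 N, or if a joint passes its speed limit or range.

## Working session

There is one attempt and no reset: what is moved stays moved. The work goes in short steps, Python scripts to look and compute and a shell command to move; the robot and the scene stay as the last step left them, time stands still between calls to the robot, and variables do not carry over. Pictures are saved under pics/ and viewed, about 8 in all and at most 12, crops included, and the job is handed in when it is done.

```bash
mkdir -p pics
python3 - <<'E'
from bench import get_state, eyes
import cv2,numpy as np
s=get_state();print(s)
for n in("top","scene"):
    p,d=eyes.get_image(n);cv2.imwrite(f"pics/{n}0.png",p[:,:,::-1]);np.save(f"pics/{n}0d.npy",d)
    print(n,eyes.camera_params(n))
print(eyes.camera_params("wrist"))
E
```

```text
{'time': 0.0, 'joint_positions': array([ 1.15910974,  0.32184011, -0.07006842,  1.45167374,  0.0225882 ,
        1.37078569, -0.05695028]), 'qd': array([ 4.83261665e-04, -3.30319588e-04, -8.01609232e-05, -1.07938028e-03,
       -1.68535902e-03,  4.37223188e-04,  1.00144421e-03]), 'joint_torque': array([ 1.40073048e-04, -4.91288352e+01, -4.03785277e-01, -3.12525558e+01,
       -6.38705771e-02,  4.37966001e-02,  1.70072376e-04]), 'position': array([ 0.26816682, -0.5914289 ,  0.18815096]), 'tool_rot': array([-3.06886583e+00, -6.63333468e-01,  7.76209614e-04]), 'ft_force': array([-0.06719012, -1.01055984, -0.77699796]), 'torque': array([0.00258943, 0.02495488, 0.09334476]), 'grip_width': 1.001692224597052}
top {'camera_matrix': array([[438.78847212,   0.        , 326.99508007],
       [  0.        , 438.78847212, 234.06318968],
       [  0.        ,   0.        ,   1.        ]]), 'pose': array([[-0.00525788, -0.98618753,  0.16554914,  0.44888577],
       [-0.99974067,  0.00885231,  0.02098178,  0.034317  ],
       [-0.02215746, -0.16539588, -0.98597832,  0.84938513],
       [ 0.        ,
[... 299 characters left out ...]
 0.78074015, -0.59156515,  0.20123494, -0.12913471],
       [-0.00684625, -0.3301293 , -0.94391089,  1.05954038],
       [ 0.        ,  0.        ,  0.        ,  1.        ]])}
{'camera_matrix': array([[369.03707444,   0.        , 316.99770919],
       [  0.        , 369.03707444, 246.04406301],
       [  0.        ,   0.        ,   1.        ]]), 'mount': array([[-3.00664397e-04, -9.56607353e-01, -2.91379962e-01,
         7.97157972e-02],
       [ 9.99999950e-01, -3.16559111e-04,  7.40747897e-06,
        -1.35647262e-04],
       [-9.93250307e-05, -2.91379946e-01,  9.56607400e-01,
        -1.95000391e-01],
       [ 0.00000000e+00,  0.00000000e+00,  0.00000000e+00,
         1.00000000e+00]])}
```

View pics/top0.png

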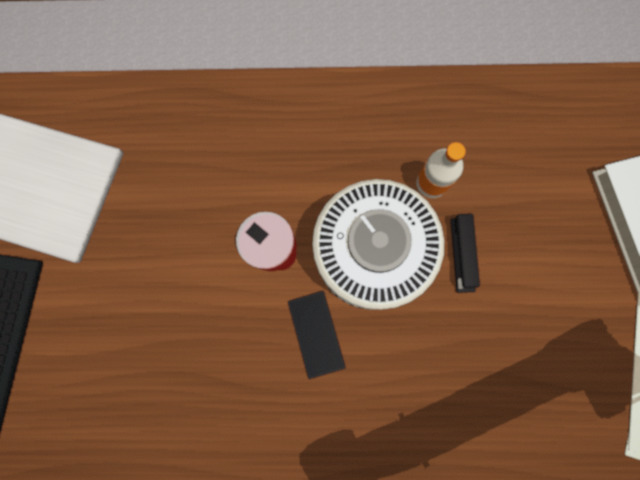

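View pics/scene0.png

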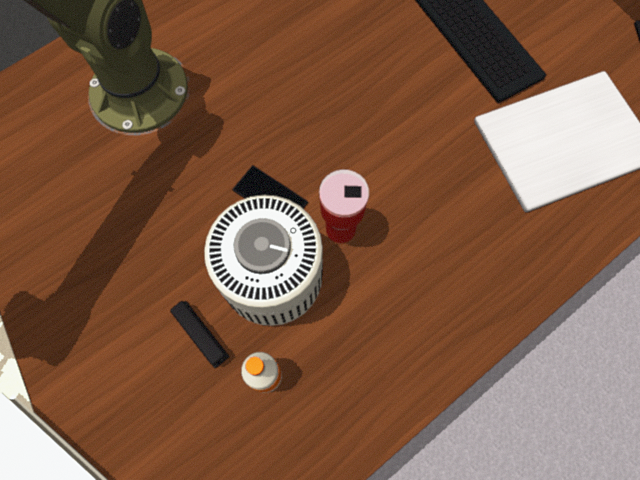

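The top view shows the dial centred near (380,240), with its pointer end near (361,213), close to one dot (355,211). The ring is at (340,236), two dots at (384,204) and three dots at (410,218). In the scene view the dial centre is near (262,245). Next I'll enlarge both and triangulate.

```bash
cat > h.py <<'E'
import numpy as np, cv2
from bench import eyes
from scipy.spatial.transform import Rotation as R
def ray(n,uv,T=None):
    c=eyes.camera_params(n);T=c.get("pose") if T is None else T
    v=T[:3,:3]@np.linalg.solve(c["camera_matrix"],[*uv,1.]);return T[:3,3],v
def tri(r):
    A=sum(np.eye(3)-np.outer(v,v)/(v@v) for o,v in r);b=sum((np.eye(3)-np.outer(v,v)/(v@v))@o for o,v in r)
    return np.linalg.solve(A,b)
def onz(r,z): o,v=r;return o+v*(z-o[2])/v[2]
def wristT(s):
    T=np.eye(4);T[:3,:3]=R.from_rotvec(s["tool_rot"]).as_matrix();T[:3,3]=s["position"];return T@eyes.camera_params("wrist")["mount"]
E
python3 - <<'E'
from h import *
a=cv2.imread("pics/top0.png")[180:310,300:460];b=cv2.imread("pics/scene0.png")[190:300,195:330]
a=cv2.resize(a,None,fx=3,fy=3,interpolation=2);b=cv2.resize(b,(480,390),interpolation=2)
b=cv2.resize(cv2.imread("pics/scene0.png")[190:320,190:310],None,fx=3,fy=3,interpolation=2)
cv2.imwrite("pics/crop.png",np.hstack([a[:390,:430],b[:390,:360]]))
c=tri([ray("top",(380,240)),ray("scene",(262,245))]);print("centre",c)
for n,uv in dict(c=(380,240),ptr=(361,213),off=(340,236),one=(355,211),two=(384,204),three=(410,218)).items():
    p=onz(ray("top",uv),.216);print(n,p,np.linalg.norm(p-onz(ray("top",(380,240)),.216)))
d=np.load("pics/top0d.npy")
for uv in [(380,240),(390,250),(370,225),(352,230),(266,240),(456,151)]:
    o,v=ray("top",uv);print(uv,o+v*d[uv[1],uv[0]])
E
```

```text
centre [ 0.54826645 -0.02881793  0.2046774 ]
c [ 0.54577086 -0.02938982  0.216     ] 0.0
ptr [ 0.5862493  -0.00248044  0.216     ] 0.048606776289701455
off [0.55219154 0.02879395 0.216     ] 0.05853697103863957
one [0.58935323 0.00630084 0.216     ] 0.05633156474929114
two [ 0.59949073 -0.03663678  0.216     ] 0.05420648141503918
three [ 0.57803033 -0.07410641  0.216     ] 0.05513843158358411
(380, 240) [ 0.54576586 -0.02938653  0.2160327 ]
(390, 250) [ 0.53086654 -0.04338728  0.21682803]
(370, 225) [ 0.56805373 -0.01529293  0.21644847]
(352, 230) [0.56083024 0.01116074 0.21660789]
(266, 240) [0.55103664 0.14123456 0.19138495]
(456, 151) [ 0.69127261 -0.15549274  0.18504267]
```

View pics/crop.png

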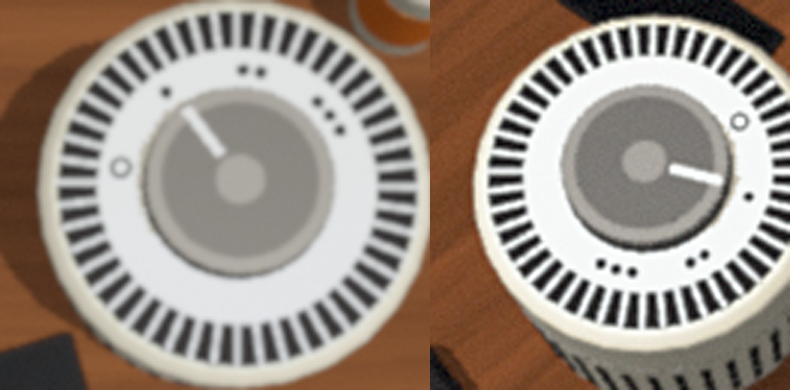

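In the left crop the dial centre is at (240,180) and the pointer end at (185,108), lined up with the one dot at (166,92). So the dial is at one dot and needs +45° clockwise. Depth confirms the top at 0.216 m, centred near (0.546, -0.029).

I'll press with both fingertips straddling the axis and turn about tool z, which applies a pure couple. First I rise, then move across.

```bash
cat > go.py <<'E'
from h import *
from bench import get_state
import sys
s=get_state();M=R.from_rotvec(s["tool_rot"]).as_matrix()
t=np.array([float(x) for x in sys.argv[1:4]])
print("t",s["time"],"pos",s["position"].round(4),"F",s["ft_force"].round(2),"Mz",s["torque"].round(3),"q7",s["joint_positions"][6].round(3),"grip",s["grip_width"].round(3))
print("zaxis",M[:,2].round(4),"yaw x",np.degrees(np.arctan2(M[1,0],M[0,0])).round(2))
print("units",(M.T@(t-s["position"])/.04).round(3))
E
python3 -m jog '[[[0.6,0,0,-1,0],[0.6,0,0,-1,0],[0.6,0,0,0,0]]]' ; python3 go.py .546 -.029 .27
```

```text
time: 0.48
position: [0.2693, -0.5935, 0.273]
tool_rot: [3.065, 0.662, 0.002]
ft_force: [0.1, -0.9, 0.1]
grip_width: 0.743Traceback (most recent call last):
  File "go.py", line 6, in <module>
    print("t",s["time"],"pos",s["position"].round(4),"F",s["ft_force"].round(2),"Mz",s["torque"].round(3),"q7",s["joint_positions"][6].round(3),"grip",s["grip_width"].round(3))
                                                                                                                                                       ^^^^^^^^^^^^^^^^^^^^^
AttributeError: 'float' object has no attribute 'round'
```

```bash
sed -i 's/s\["grip_width"\].round(3)/s["grip_width"]/' go.py; python3 go.py .546 -.029 .27
```

```text
t 0.475 pos [ 0.2693 -0.5935  0.273 ] F [ 0.13 -0.92  0.06] Mz [-0.008  0.019  0.001] q7 -0.055 grip 0.7434381125772127
zaxis [ 0.0028 -0.0058 -1.    ] yaw x 24.4
units [12.13  -9.996  0.014]
```

```bash
python3 -m jog '[[[0.6,0.9,-0.8,0,0],[0.6,0.9,-0.8,0,0],[0.6,0.9,-0.8,0,0],[0.6,0.9,-0.8,0,0],[0.6,0.9,-0.8,0,0],[0.6,0.9,-0.8,0,0],[0.6,0.9,-0.8,0,0],[0.6,0.9,-0.8,0,0],[0.6,0.9,-0.8,0,0],[0.6,0,0,0,0]]]' ; python3 go.py .546 -.029 .30
python3 - <<'E'
from h import *
from bench import get_state
s=get_state();p,d=eyes.get_image("wrist");cv2.imwrite("pics/w1.png",p[:,:,::-1]);np.save("pics/w1.npy",wristT(s))
E
```

```text
time: 1.72
position: [0.4458, -0.1911, 0.2683]
tool_rot: [-3.066, -0.676, 0.001]
ft_force: [0.3, -0.8, -0.4]
grip_width: 0.598
t 1.725 pos [ 0.4458 -0.1911  0.2683] F [ 0.32 -0.83 -0.42] Mz [-0.086 -0.015 -0.041] q7 -0.765 grip 0.5983902908283796
zaxis [-8.0e-04  1.5e-03 -1.0e+00] yaw x 24.86
units [ 3.978 -2.625 -0.789]
```

View pics/w1.png

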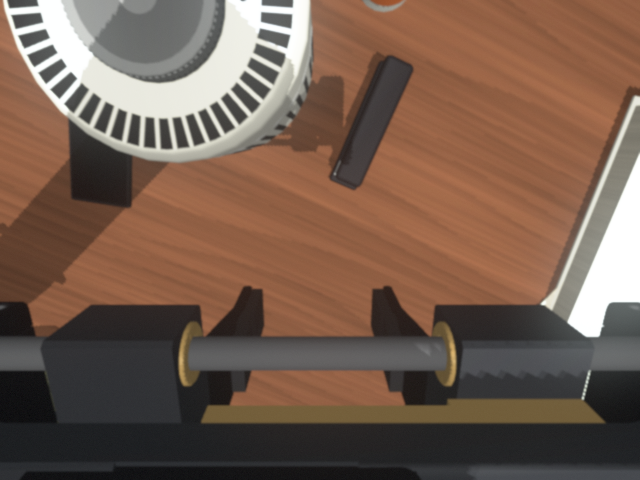

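The wrist view shows the purifier at the upper left, with its dial hub near (140,0). The fingers are well above everything. Moving over the centre next.

```bash
python3 -m jog '[[[0.6,0.8,-0.525,0,0],[0.6,0.8,-0.525,0,0],[0.6,0.8,-0.525,0,0],[0.6,0.8,-0.525,0,0],[0.6,0.8,-0.525,0,0],[0.6,0,0,0,0],[0.6,0,0,0,0]]]' ; python3 go.py .546 -.029 .22
python3 - <<'E'
from h import *
from bench import get_state
s=get_state();p,d=eyes.get_image("wrist");cv2.imwrite("pics/w2.png",p[:,:,::-1]);np.save("pics/w2.npy",wristT(s))
E
```

```text
time: 2.65
position: [0.5463, -0.0364, 0.2683]
tool_rot: [3.071, 0.66, -0.003]
ft_force: [-0.2, -0.7, -0.1]
grip_width: 0.605
t 2.65 pos [ 0.5463 -0.0364  0.2683] F [-0.16 -0.68 -0.14] Mz [ 0.028 -0.041  0.036] q7 -1.179 grip 0.604789742877671
zaxis [-0.0018 -0.001  -1.    ] yaw x 24.26
units [ 0.071 -0.172  1.208]
```

View pics/w2.png

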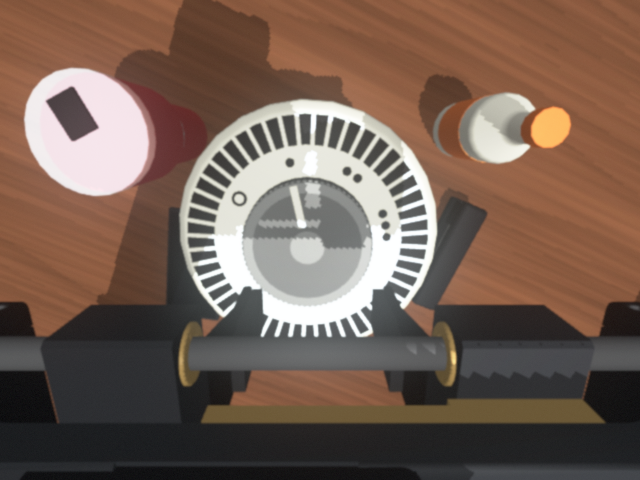

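The wrist view has the dial's hub at (307,248) and the pointer end at (295,187), still toward one dot (290,162). I'll use the hub as a second measurement of the centre.

Run:
```python
from h import *
T=np.load("pics/w2.npy")
r=ray("wrist",(307,248),T);print(onz(r,.216), tri([r,ray("top",(380,240)),ray("scene",(261.3,243.7))]))
```

```text
[ 0.54597739 -0.02871398  0.216     ] [ 0.54675346 -0.02876745  0.21234889]
```

The two agree: centre (0.546, -0.029). I'll correct the offset and descend to about 6 mm above the dial.

```bash
python3 -m jog '[[[0.6,0.07,-0.17,0.5,0],[0.6,0,0,0.5,0],[0.6,0,0,0.05,0],[0.6,0,0,0,0],[0.6,0,0,0,0]]]' ; python3 go.py .546 -.029 .216
```

```text
time: 3.32
position: [0.5472, -0.0273, 0.2282]
tool_rot: [3.07, 0.662, 0.002]
ft_force: [0.4, 0.0, 0.8]
grip_width: 0.602
t 3.325 pos [ 0.5472 -0.0273  0.2282] F [0.41 0.01 0.78] Mz [0.087 0.028 0.018] q7 -1.2 grip 0.602284529346648
zaxis [ 1.6e-03 -5.0e-04 -1.0e+00] yaw x 24.35
units [-0.044  0.026  0.306]
```

```bash
python3 -m jog '[[[0.6,-0.03,0.03,0.2,0],[0.6,0,0,0.05,0],[0.6,0,0,0,0],[0.6,0,0,0,0]]]' ; python3 -m jog '[[[0.6,0,0,0.05,0],[0.6,0,0,0,0]]]';python3 -m jog '[[[0.6,0,0,0.04,0],[0.6,0,0,0,0]]]';python3 go.py .546 -.029 .216
```

```text
time: 3.82
position: [0.5461, -0.0283, 0.2173]
tool_rot: [3.071, 0.664, 0.0]
ft_force: [-0.0, 0.4, -0.2]
grip_width: 0.6
time: 4.08
position: [0.546, -0.0284, 0.2151]
tool_rot: [-3.071, -0.664, 0.0]
ft_force: [-0.2, 0.2, -0.5]
grip_width: 0.601
time: 4.32
position: [0.546, -0.0284, 0.2135]
tool_rot: [3.071, 0.664, -0.0]
ft_force: [-0.4, 0.9, -0.8]
grip_width: 0.599
t 4.325 pos [ 0.546  -0.0284  0.2135] F [-0.44  0.88 -0.77] Mz [-0.03   0.022 -0.012] q7 -1.2 grip 0.5986873300305893
zaxis [-2.e-04 -1.e-04 -1.e+00] yaw x 24.4
units [-0.005  0.014 -0.063]
```

```bash
for i in 1 ; do python3 -m jog '[[[0.6,0,0,0.03,0],[0.6,0,0,0,0]]]';python3 -m jog '[[[0.6,0,0,0.03,0],[0.6,0,0,0,0]]]'; done;python3 go.py .546 -.029 .216
```

```text
time: 4.58
position: [0.546, -0.0284, 0.2123]
tool_rot: [3.071, 0.664, -0.0]
ft_force: [0.3, -0.0, -0.2]
grip_width: 0.6
time: 4.82
position: [0.546, -0.0284, 0.2111]
tool_rot: [3.071, 0.664, -0.0]
ft_force: [-0.0, 0.3, 0.5]
grip_width: 0.602
t 4.825 pos [ 0.546  -0.0284  0.2111] F [-0.01  0.3   0.49] Mz [-0.049  0.022 -0.075] q7 -1.2 grip 0.6022641550195207
zaxis [-2.e-04 -1.e-04 -1.e+00] yaw x 24.4
units [-0.006  0.013 -0.122]
```

```bash
python3 -m jog '[[[0.6,0,0,0.03,0],[0.6,0,0,0,0]]]';python3 -m jog '[[[0.6,0,0,0.03,0],[0.6,0,0,0,0]]]';python3 -m jog '[[[0.6,0,0,0.03,0],[0.6,0,0,0,0]]]'
python3 - <<'E'
from h import *
p,d=eyes.get_image("scene");cv2.imwrite("pics/s3.png",cv2.resize(p[120:320,150:400,::-1],None,fx=3,fy=3,interpolation=2))
E
```

```text
time: 5.08
position: [0.546, -0.0284, 0.2099]
tool_rot: [3.071, 0.664, -0.0]
ft_force: [-0.6, -1.1, 0.2]
grip_width: 0.597
time: 5.32
position: [0.5459, -0.0284, 0.2087]
tool_rot: [3.071, 0.664, -0.0]
ft_force: [0.5, -1.1, 0.3]
grip_width: 0.596
time: 5.58
position: [0.546, -0.0284, 0.2075]
tool_rot: [-3.071, -0.664, 0.0]
ft_force: [0.9, 0.5, 0.4]
grip_width: 0.597
```

View pics/s3.png

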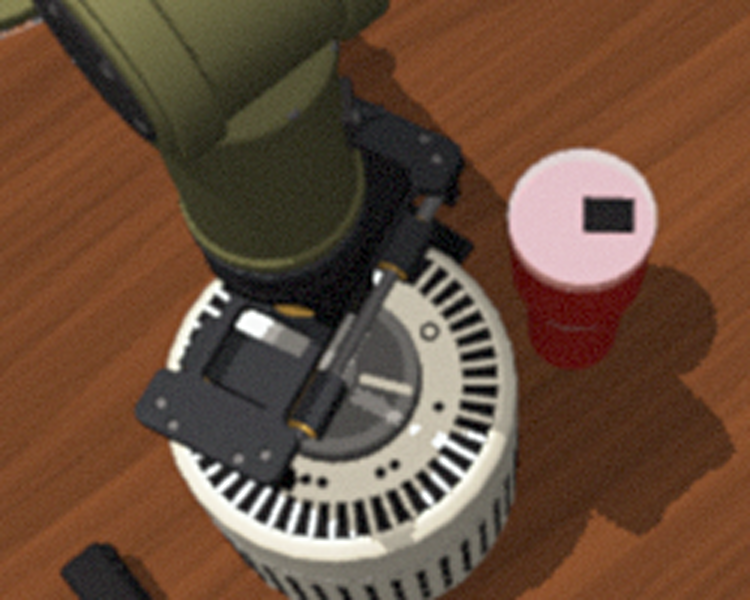

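The gripper hides the fingertips here, though the dial and bystanders haven't moved. I'll look from the wrist camera.

Run:
```python
from h import *
p,d=eyes.get_image("wrist");cv2.imwrite("pics/w4.png",cv2.resize(p[120:420,160:480,::-1],None,fx=2,fy=2,interpolation=2))
for u in (246,253,260,375,382,389): print(u,[(v,d[v,u].round(4)) for v in (285,292,300,310,330)])
print(d[235,300:330:10])
```

```text
246 [(285, np.float32(0.2013)), (292, np.float32(0.1682)), (300, np.float32(0.1611)), (310, np.float32(0.1551)), (330, np.float32(0.1389))]
253 [(285, np.float32(0.2022)), (292, np.float32(0.1717)), (300, np.float32(0.1641)), (310, np.float32(0.1545)), (330, np.float32(0.1545))]
260 [(285, np.float32(0.2025)), (292, np.float32(0.1734)), (300, np.float32(0.1695)), (310, np.float32(0.1697)), (330, np.float32(0.1712))]
375 [(285, np.float32(0.2019)), (292, np.float32(0.1725)), (300, np.float32(0.1637)), (310, np.float32(0.1646)), (330, np.float32(0.1652))]
382 [(285, np.float32(0.201)), (292, np.float32(0.1722)), (300, np.float32(0.1642)), (310, np.float32(0.1546)), (330, np.float32(0.1513))]
389 [(285, np.float32(0.2008)), (292, np.float32(0.1684)), (300, np.float32(0.1601)), (310, np.float32(0.1545)), (330, np.float32(0.139))]
[0.19311675 0.1934987  0.1940914 ]
```

View pics/w4.png

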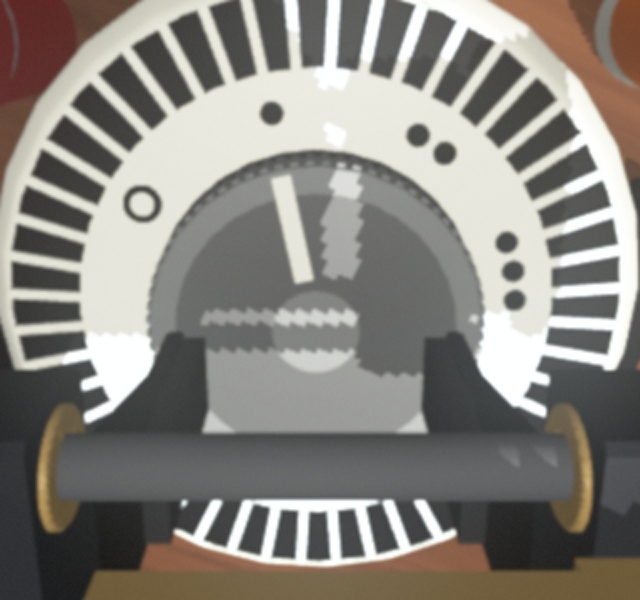

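The fingertips are inside the dial's rim at about ±27 mm. By depth, though, the open fingers end about 30 mm behind the nominal TCP, so they're still roughly 23 mm above the dial. The gripper body is 71 mm behind the TCP, which leaves about 39 mm of clearance at contact. I'll descend further, then in fine steps.

```bash
python3 -m jog '[[[0.6,0,0.01,0.12,0],[0.6,0,0,0,0]]]';python3 -m jog '[[[0.6,0,0,0.08,0],[0.6,0,0,0,0]]]';python3 -m jog '[[[0.6,0,0,0.05,0],[0.6,0,0,0,0]]]'; python3 go.py .546 -.029 .216
python3 - <<'E'
from h import *
p,d=eyes.get_image("wrist")
for u in (253,257,261,375,380): print(u,[(v,d[v,u].round(4)) for v in (270,278,282,285,288,291,294)])
E
```

```text
time: 5.92
position: [0.5459, -0.0288, 0.2023]
tool_rot: [-3.07, -0.664, 0.001]
ft_force: [-0.2, -0.5, 0.1]
grip_width: 0.602
time: 6.18
position: [0.546, -0.0288, 0.1993]
tool_rot: [-3.071, -0.664, 0.001]
ft_force: [0.0, 0.3, -0.3]
grip_width: 0.6
time: 6.42
position: [0.5461, -0.0288, 0.1975]
tool_rot: [3.071, 0.664, -0.0]
ft_force: [0.0, 0.1, 0.9]
grip_width: 0.598
t 6.425 pos [ 0.5461 -0.0288  0.1975] F [0.04 0.11 0.85] Mz [-0.012 -0.012 -0.01 ] q7 -1.204 grip 0.5976468930172467
zaxis [-2.e-04 -1.e-04 -1.e+00] yaw x 24.4
units [-0.006  0.004 -0.462]
253 [(270, np.float32(0.1873)), (278, np.float32(0.189)), (282, np.float32(0.1904)), (285, np.float32(0.0)), (288, np.float32(0.191)), (291, np.float32(0.1729)), (294, np.float32(0.1696))]
257 [(270, np.float32(0.1891)), (278, np.float32(0.1894)), (282, np.float32(0.1905)), (285, np.float32(0.1911)), (288, np.float32(0.1912)), (291, np.float32(0.1721)), (294, np.float32(0.1703))]
261 [(270, np.float32(0.1876)), (278, np.float32(0.1911)), (282, np.float32(0.1902)), (285, np.float32(0.191)), (288, np.float32(0.1914)), (291, np.float32(0.1738)), (294, np.float32(0.1732))]
375 [(270, np.float32(0.1872)), (278, np.float32(0.1889)), (282, np.float32(0.1907)), (285, np.float32(0.1913)), (288, np.float32(0.1914)), (291, np.float32(0.1733)), (294, np.float32(0.1713))]
380 [(270, np.float32(0.1878)), (278, np.float32(0.1896)), (282, np.float32(0.1906)), (285, np.float32(0.1911)), (288, np.float32(0.1908)), (291, np.float32(0.1732)), (294, np.float32(0.1705))]
```

```bash
python3 -m jog '[[[0.6,0,0,0.1,0],[0.6,0,0,0,0]]]';python3 -m jog '[[[0.6,0,0,0.06,0],[0.6,0,0,0,0]]]';for i in 1; do python3 -m jog '[[[0.6,0,0,0.04,0],[0.6,0,0,0,0]]]';python3 -m jog '[[[0.6,0,0,0.03,0],[0.6,0,0,0,0]]]'; done; python3 go.py .546 -.029 .216
```

```text
time: 6.72
position: [0.5459, -0.0288, 0.1932]
tool_rot: [-3.071, -0.664, 0.001]
ft_force: [-0.0, -0.3, 0.8]
grip_width: 0.599
time: 6.98
position: [0.5461, -0.0288, 0.191]
tool_rot: [-3.071, -0.664, 0.001]
ft_force: [-0.2, -1.2, 0.3]
grip_width: 0.599
time: 7.22
position: [0.5461, -0.0288, 0.1895]
tool_rot: [3.071, 0.664, -0.0]
ft_force: [-0.0, -0.8, 0.8]
grip_width: 0.598
time: 7.48
position: [0.5462, -0.0288, 0.1883]
tool_rot: [3.071, 0.664, -0.0]
ft_force: [-0.4, 0.8, 0.6]
grip_width: 0.603
t 7.475 pos [ 0.5462 -0.0288  0.1883] F [-0.4   0.83  0.55] Mz [-0.047 -0.039 -0.022] q7 -1.206 grip 0.6029934096013886
zaxis [-2.e-04 -1.e-04 -1.e+00] yaw x 24.39
units [-0.006  0.003 -0.692]
```

```bash
python3 -m jog '[[[0.6,0,0,0.03,0],[0.6,0,0,0,0]]]';python3 -m jog '[[[0.6,0,0,0.03,0],[0.6,0,0,0,0]]]';python3 -m jog '[[[0.6,0,0,0.03,0],[0.6,0,0,0,0]]]';python3 -m jog '[[[0.6,0,0,0.025,0],[0.6,0,0,0,0]]]'
```

```text
time: 7.72
position: [0.5461, -0.0288, 0.1871]
tool_rot: [3.071, 0.664, -0.0]
ft_force: [-0.2, 0.1, -0.1]
grip_width: 0.598
time: 7.98
position: [0.5461, -0.0288, 0.1859]
tool_rot: [3.071, 0.664, -0.0]
ft_force: [-0.4, 0.3, -0.0]
grip_width: 0.6
time: 8.22
position: [0.5461, -0.0288, 0.1847]
tool_rot: [3.071, 0.664, -0.0]
ft_force: [-0.5, 0.0, -0.1]
grip_width: 0.599
time: 8.48
position: [0.5461, -0.0288, 0.1837]
tool_rot: [3.071, 0.664, -0.0]
ft_force: [-0.5, 0.3, 0.4]
grip_width: 0.596
```

```bash
python3 -m jog '[[[0.6,0,0,0.02,0],[0.6,0,0,0,0]]]';python3 -m jog '[[[0.6,0,0,0.02,0],[0.6,0,0,0,0]]]'
python3 - <<'E'
from h import *
from bench import get_state
s=get_state();T=wristT(s);K=eyes.camera_params("wrist")["camera_matrix"]
p,d=eyes.get_image("wrist");cv2.imwrite("pics/w5.png",cv2.resize(p[140:400,180:460,::-1],None,fx=2,fy=2,interpolation=2))
for uv in [(253,291),(257,291),(261,291),(375,291),(380,291),(385,291),(320,285),(320,260),(320,300)]:
    w=d[uv[1],uv[0]]; c=np.linalg.solve(K,[*uv,1.])*w; print(uv,w,(T[:3,:3]@c+T[:3,3]).round(4))
E
```

```text
time: 8.72
position: [0.5463, -0.0288, 0.1832]
tool_rot: [3.07, 0.664, 0.0]
ft_force: [-1.4, 0.5, 2.1]
grip_width: 0.601
time: 8.98
position: [0.5463, -0.0288, 0.1832]
tool_rot: [3.07, 0.664, 0.001]
ft_force: [-1.2, -0.0, 5.6]
grip_width: 0.597
(253, 291) 0.17464136 [0.5415 0.0025 0.2173]
(257, 291) 0.17355147 [0.5427 0.0008 0.2183]
(261, 291) 0.17365253 [ 0.5435 -0.001   0.2182]
(375, 291) 0.17330152 [ 0.5657 -0.0497  0.2186]
(380, 291) 0.17348579 [ 0.5666 -0.0519  0.2184]
(385, 291) 0.16942629 [ 0.5688 -0.0527  0.2221]
(320, 285) 0.1757159 [ 0.5567 -0.0255  0.2155]
(320, 260) 0.17167796 [ 0.5682 -0.0202  0.2158]
(320, 300) 0.17712104 [ 0.5499 -0.0286  0.2163]
```

View pics/w5.png

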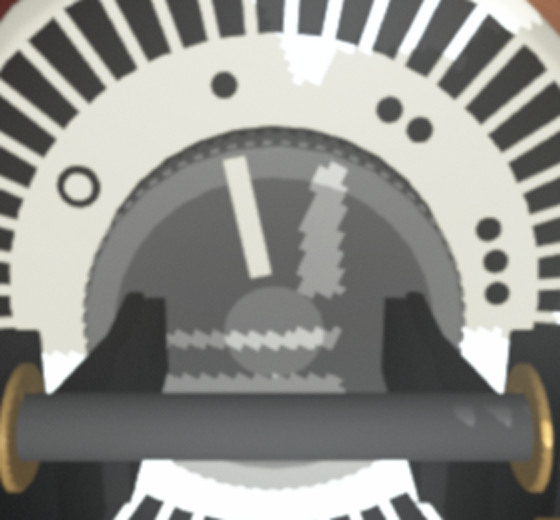

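Contact confirmed: 5.6 N, with both fingertips on the dial's top and symmetric about the hub at crop (275,330). The pointer end at (235,158) is at one dot. I'll press slightly more and turn clockwise.

```bash
python3 -m jog '[[[0.6,0,0,0.012,0],[0.6,0,0,0,0]]]';python3 -m jog '[[[0.6,0,0,0,0.5],[0.6,0,0,0,0.5],[0.6,0,0,0,0]]]'; python3 go.py .546 -.029 .1832
```

```text
time: 9.28
position: [0.5464, -0.0288, 0.1831]
tool_rot: [3.07, 0.663, 0.001]
ft_force: [-2.1, 0.5, 7.6]
grip_width: 0.597
time: 9.65
position: [0.5463, -0.0287, 0.1831]
tool_rot: [3.096, 0.529, 0.001]
ft_force: [-3.1, -0.7, 8.6]
grip_width: 0.6
t 9.65 pos [ 0.5463 -0.0287  0.1831] F [-3.07 -0.67  8.61] Mz [-0.003  0.688  0.06 ] q7 -1.295 grip 0.6004207069213181
zaxis [ 6.e-04 -6.e-04 -1.e+00] yaw x 19.38
units [-0.009  0.005 -0.002]
```

```bash
python3 -m jog '[[[0.6,0,0,0,0.8],[0.6,0,0,0,0.8],[0.6,0,0,0,0.8],[0.6,0,0,0,0.8],[0.6,0,0,0,0.8],[0.6,0,0,0,0]]]';python3 -m jog '[[[0.6,0,0,0,0.8],[0.6,0,0,0,0.8],[0.6,0,0,0,0.8],[0.6,0,0,0,0.6],[0.6,0,0,0,0]]]'; python3 go.py .546 -.029 .1832
python3 - <<'E'
from h import *
p,d=eyes.get_image("wrist");cv2.imwrite("pics/w6.png",cv2.resize(p[140:400,180:460,::-1],None,fx=2,fy=2,interpolation=2))
E
```

```text
time: 10.4
position: [0.5462, -0.0285, 0.1831]
tool_rot: [3.141, -0.017, 0.001]
ft_force: [-2.8, -0.3, 6.7]
grip_width: 0.599
time: 11.02
position: [0.5462, -0.0284, 0.1831]
tool_rot: [3.112, -0.427, 0.001]
ft_force: [-3.2, 0.6, 7.4]
grip_width: 0.601
t 11.025 pos [ 0.5462 -0.0284  0.1831] F [-3.25  0.63  7.38] Mz [ 0.162  0.722 -0.065] q7 -1.9 grip 0.6010539889414444
zaxis [ 4.e-04 -1.e-04 -1.e+00] yaw x -15.62
units [-0.001  0.017 -0.003]
```

View pics/w6.png

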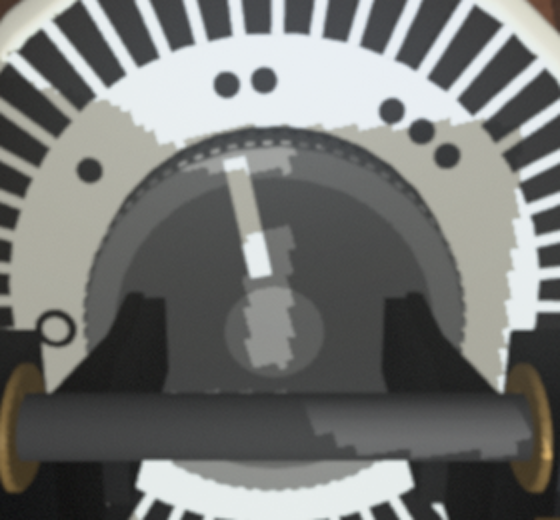

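The pointer turned with the fingers. Its line from hub (275,330) to end (235,160) points about 5° short of the middle of the two dots (245,82). I'll turn 5° more, then lift straight off.

```bash
python3 -m jog '[[[0.6,0,0,0,0.5],[0.6,0,0,0,0.5],[0.6,0,0,0,0],[0.6,0,0,-0.05,0],[0.6,0,0,-0.1,0],[0.6,0,0,-0.5,0],[0.6,0,0,-1,0],[0.6,0,0,-1,0],[0.6,0,0,0,0],[0.6,0,0,0,0]]]'; python3 go.py .546 -.029 .1832
python3 - <<'E'
from h import *
p,d=eyes.get_image("wrist");cv2.imwrite("pics/w7.png",p[:,:,::-1])
E
```

```text
time: 12.32
position: [0.5459, -0.0289, 0.2871]
tool_rot: [3.091, -0.562, -0.001]
ft_force: [0.5, -0.6, -0.2]
grip_width: 0.597
t 12.325 pos [ 0.5459 -0.0289  0.2871] F [ 0.5  -0.6  -0.22] Mz [0.048 0.048 0.007] q7 -1.967 grip 0.5972767209096846
zaxis [-9.e-04 -0.e+00 -1.e+00] yaw x -20.61
units [5.000e-03 2.000e-03 2.596e+00]
```

View pics/w7.png

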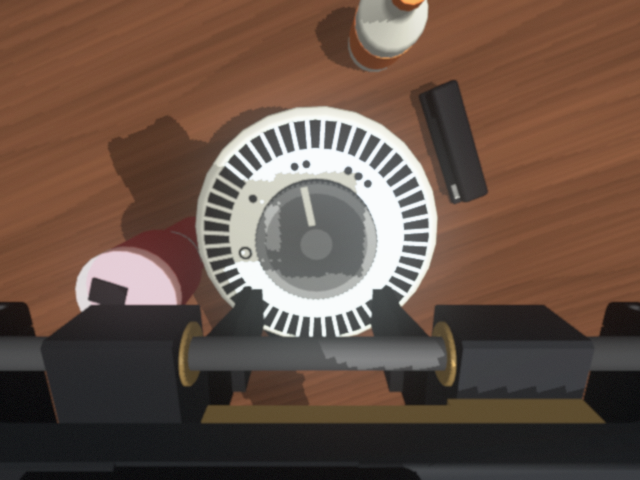

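The pointer (305,189) from hub (316,243) is 11.5° left, and the two dots (300,165) are 11.6° left, so it has settled at two dots. The purifier's centre hasn't shifted and nothing is touching it. Handing in.

```bash
python3 -c "
from bench import job;print(job.close_job())"
```

```text
the job is handed in; nothing more can be done
None
```

The dial now rests at two dots, and I handed the job in at about 12.4 s; `close_job` gives no verdict. The dial started at one dot. I pressed both fingertips on its top, either side of the axis, with about 7–9 N, turned it 45° clockwise and lifted straight off.

- **Dial:** in the last wrist view, taken after letting go, the pointer lies 11.5° left of image-up and the two-dot mark 11.6°, both read by eye.
- **Purifier and bystanders:** the dial hub was where I had measured it before, to within a couple of millimetres. The tumbler, bottle and stapler looked undisturbed. I didn't measure their positions again, and the phone was out of that last view.
- **Robot:** the gripper finished clear of everything, about 100 mm above the dial, with only sensor noise on the force reading.
- **One disagreement:** the open fingers end about 32 mm short of the nominal tool point, so contact came at a tool height of 0.183 m instead of 0.216 m. I found this from the wrist camera's depth readings and the contact force confirmed it.

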